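# Wind the stoppers home on a hand stoppering press

### The arm

A 6-joint arm with a two-finger parallel gripper is mounted at the origin on the work surface. World frame = base frame: x ahead of the robot, y to its left, z up, the work surface at z = 0. Lengths are in m, angles in rad, forces in N, time in s.
With the tool pointing down it reaches from about 0.3 to 0.875 m from the base axis. Payload 6.4 kg.
Tool frame: the origin (TCP) lies between the finger pads; the fingertips stand 25 mm ahead of it and the grasp point (between the pads) lies 6 mm ahead of it; z points along the fingers, y is the line along which they close (so a half turn about z gives the same grasp; the last joint's range is limited). The gripper opens to 85 mm and grips with 20 to 120 N. Pads are 22 mm wide; open, the fingers measure 114 mm over their backs; the gripper's body (76 mm by 85 mm) begins 54 mm behind the grasp point. The pads swing forward as they close: fully open they stand 13 mm farther back than shut.
Start: joints at [0.953, 0.181, 1.607, -0, 1.354, -0.206], TCP at [0.23, 0.527, 0.256] pointing down, gripper open.
Joint ranges: [-2.99, 2.99], [-0.89, 2.07], [0.3, 2.58], [-1.14, 4.28], [0, 2.63], [-3.12, 3.12]. Speed limits (rad/s): [2.57, 2.57, 3.01, 3.14, 3.14, 3.14].

### API

Orientations are given as a unit quaternion [w, x, y, z].
In Python, from bench import ctrl gives the robot as it stands.
- The arm moves only by the tool servo_tool, never from a script. Its argument "series" is text: rows parted by semicolons, each of 7 numbers parted by spaces: the gripper command: -1 is fully open, 1 is shut, values between are in proportion, then the shift along the tool's x, y, z in m, then the turn, a rotation vector about the tool's x, y, z in degrees. A call has 1 to 12 rows; each row is the pose to reach, as a shift and turn from the pose commanded when the call began, along the tool's axes at that moment; what a row does not reach only later rows make up. A row lasts 1/12 s, in which the tool goes at most 41.7 mm and 7.16 degrees, less where a joint would pass 70% of its speed; a pose out of reach is approached as far as the arm can. A call with a gripper value outside its range is refused whole. The fingers move at their own pace and stop on an object; the grip force is fixed at half the most. Time passes only in rows, so rows that repeat a pose let the fingers close. It gives the time, the measured TCP pose, the force, the opening and the grip force at its end, in the units of the state.
- ctrl.get_obs(): the state, without advancing time (a new reading comes with each control period).
- ctrl.camera(name): name is "scene" or "top" or "wrist"; returns a dict with "img" (384x512x3 uint8, red, green, blue), "z_map" (384x512 float32, m along the optical axis (not along the pixel's ray), 0 where there is no reading), "fovy" (degrees; the focal length in pixels is half the picture's height over the tangent of half this angle, whatever the lens; pixels are square), "cx", "cy" (the principal point, pixels), "extrinsics" (4x4, takes a point from camera to world coordinates); the wrist camera has in their place "T_tool_cam" (4x4, takes a point from camera to tool coordinates, whose origin is the TCP and whose axes are the flange's). Camera axes: x right, y down, z forward; pixel columns grow to the right and rows downward; lengths in m; the calibration is good to about 2 mm. The wrist camera is an equidistant fisheye: a pixel r from the principal point sees the ray r / f radians off the axis. A picture is of the moment at which its call begins: read the wrist's pose just before it.
- ctrl.hand_in(): hands the job in; it is judged then, once.
The state is a dict: "time_s": time; "q": joint angles; "dq": joint speeds; "joint_efforts": joint torques, N m; "eef_pos": TCP position; "eef_rot": TCP orientation; "wrist_force": force on the tool from outside, world axes, zero at the start; "torque": the same for the moment, N m; "opening": opening from 0.0 (shut) to 1.0 (fully open); "grasp_force": force on a finger pad.
Only numpy, scipy, OpenCV 4.12 (cv2) and the standard library are available. Lean on these libraries where they do the work, as an engineer would, in place of code of your own. Each camera call takes 0.05 s, during which the arm holds its last target. There are 200 camera calls.

### The job

Fit the loose crank fully down onto the square end of the stoppering press's spindle, take it by its turning grip and wind the plate down, the crank kept down on the square as the screw sinks, until all four vial stoppers are fully home; stop when you feel them bottom, without crushing them against the glass. Then wind back about one full turn to free the vials, let go and leave the crank sitting on the spindle, with the other things on the bench left where they are.

Things in the scene. Friction and masses are not known exactly. Their poses are not given: they have to be found in the camera images.
- press: hand stoppering press, fixed: aluminium base 180 (own x) x 150 (own y) mm, two steel columns 116 mm apart along own y, crosshead 42 x 150 mm across them, top 176 mm above the bench. A vertical screw spindle runs through its brass bush (top 182 mm) and carries the pressure plate. Origin: underside of the base, on the bench and the spindle axis; z up. Yaw up to 0.35 rad either way.
- shaft_shoulder (a point): flat round shoulder, 20 mm across, of the spindle, on its axis, some 205 mm above the bench at the start. On it stands the square shaft end, 12 mm square, 26 mm tall, top edges rounded; this point's x and y axes are square to the flats. Right-hand screw: clockwise from above, spindle, square and plate sink together 6 mm per turn. It stays where left, but runs back a little under a high load.
- spindle (a joint): angle of the spindle in rad, growing clockwise seen from above (the plate sinks 0.955 mm per rad). Starts between 0 and 1.57. Screw friction 0.05 N m, before the load of the stoppers.
- pad: black silicone pad, 74 x 74 x 4 mm, under the steel pressure plate (88 x 82 mm): the face that comes down flat on all four stoppers. Origin: centre of its underside, 98 mm above the bench or a little less at the start; z up. It yields about 1 mm per 300 N. Under it, in a white nest on the press base, stand four glass vials in a square, 32 mm apart; rims 73 to 79 mm above the bench, as vial sizes differ.
- stopper_a (a joint): how far the grey rubber stopper (20 mm across) of the vial at the press's -x +y corner has gone in, in m: 0 to 0.001 half-seated at the start, 0.006 when its flange, 4 mm thick, meets the glass rim. It resists with about 25 N on the way; once home, the load climbs by some 75 N per stopper for each mm the plate is wound on.
- stopper_b (a joint): how far the grey rubber stopper (20 mm across) of the vial at the press's -x -y corner has gone in, in m: 0 to 0.001 half-seated at the start, 0.006 when its flange, 4 mm thick, meets the glass rim. It resists with about 25 N on the way; once home, the load climbs by some 75 N per stopper for each mm the plate is wound on.
- stopper_c (a joint): how far the grey rubber stopper (20 mm across) of the vial at the press's +x +y corner has gone in, in m: 0 to 0.001 half-seated at the start, 0.006 when its flange, 4 mm thick, meets the glass rim. It resists with about 25 N on the way; once home, the load climbs by some 75 N per stopper for each mm the plate is wound on.
- stopper_d (a joint): how far the grey rubber stopper (20 mm across) of the vial at the press's +x -y corner has gone in, in m: 0 to 0.001 half-seated at the start, 0.006 when its flange, 4 mm thick, meets the glass rim. It resists with about 25 N on the way; once home, the load climbs by some 75 N per stopper for each mm the plate is wound on.
- crank: loose dark steel crank, about 0.24 kg, lying flat. At one end a square hub 28 x 28 mm, 34 mm tall, with a square hole 13.2 mm wide right through it, in line with its sides. Origin: on the hole's axis at the hub's underside; z up. A flat arm, 18 mm wide, 12 mm thick, underside level with the hub's, runs along +x to an upright grip.
- socket (a point): the mouth of the crank's square hole: on its axis, at the hub's underside; axes as the crank's.
- grip_mid (a point): middle of the crank's grip, a round black upright sleeve 20 mm across, 60 mm tall, that turns freely on its pin; its axis is 70 mm from the hole's axis, this point 45 mm above the crank's underside. x and y axes turn with the sleeve.
- tip_box: yellow pipette-tip box, 118 x 82 mm, 56 mm high; origin under its centre; leave it alone
- spray_bottle: amber spray bottle with white pump, 42 mm across, 156 mm high; origin under its centre; leave it alone
- tube_rack: red rack of small tubes, 120 x 85 mm, 30 mm high; origin under its centre; leave it alone
- stopper_dish: steel dish of spare stoppers, 92 mm across, 22 mm high; origin under its centre; leave it alone
- forceps: steel forceps lying flat, 130 mm long, 8 mm high; origin under its centre; leave it alone
Mind the look-alikes: they are no part of the job. What is shaped like the press but green or orange is not meant.

How it is judged:
On the way, in this order (a step that is already met when the one before it is completed fails the run):
1. the crank sits fully down on the square end of the spindle (horizontal distance between socket and shaft_shoulder below 0.004 m and z of socket in the frame of shaft_shoulder below 0.004 m and angle between the z axis of crank and the z axis of shaft_shoulder, either way round below 0.12 rad), for 0.2 s.
2. all four stoppers are wound fully home with the crank on the square (value of joint each of stopper_a, stopper_b, stopper_c, stopper_d above 0.0055 m and horizontal distance between socket and shaft_shoulder below 0.004 m and z of socket in the frame of shaft_shoulder below 0.018 m), for 0.1 s.
At the end, for the whole second after the job is handed in: All four stoppers are home (pressed in at least 5.5 of 6 mm), the plate's pad is backed off so that it no longer touches them (under 0.5 N), and the crank rests on the square of the spindle, within 4 mm of its shoulder and upright, at rest and let go (all of step 1 and value of joint each of stopper_a, stopper_b, stopper_c, stopper_d above 0.0055 m and contact force between pad and anything else below 0.5 N and linear speed of crank below 0.02 m/s).
It fails at once if the plate presses on the stoppers with more than 400 N in all (contact force between pad and anything else above 400 N).
It fails at once if a bystander is moved by more than 30 mm (distance of any of tip_box, spray_bottle, tube_rack, stopper_dish, forceps from where it was at the start of the episode above 0.03 m).
It also fails if it takes over 72 s, if anything falls off the work surface, if the arm or the gripper's body presses on something with over 40 N, if the wrist force passes 120 N, or if a joint passes its speed limit or range.

## Working session

There is one attempt and no reset: what is moved stays moved. The work goes in short steps, Python scripts to look and compute and a tool call to move; the robot and the scene stay as the last step left them, time stands still between calls to the robot, and variables do not carry over. Pictures are saved under pics/ and viewed, at most 10 in all, crops included, and the job is handed in when it is done.

Besides the shell and the picture viewer there is one more tool, called after "Emit:" as name(argument=value, ...) on one line, values as JSON. servo_tool: Moves the arm, as the interface text tells. Its arguments: {"type":"object","properties":{"series":{"type":"string"}},"required":["series"]}

```bash
mkdir -p pics; ls
cat > h.py <<'E'
import numpy as np,cv2
from bench import ctrl
from scipy.spatial.transform import Rotation as R
def cloud(c):
    f=c['img'].shape[0]/2/np.tan(np.radians(c['fovy']/2)); z=c['z_map']
    v,u=np.mgrid[:z.shape[0],:z.shape[1]]
    p=np.stack([(u-c['cx'])/f*z,(v-c['cy'])/f*z,z],-1)
    T=c['extrinsics']; return p@T[:3,:3].T+T[:3,3]
def save(n,im): cv2.imwrite('pics/'+n,im[...,::-1])
E
python3 - <<'E'
from h import *
print(ctrl.get_obs())
a=ctrl.camera('top');b=ctrl.camera('scene')
np.savez('c.npz',ti=a['img'],tp=cloud(a),si=b['img'],sp=cloud(b))
print(a['extrinsics'],b['extrinsics'],a['fovy'])
save('top.png',a['img']);save('scene.png',b['img'])
E
```

```text
pics
{'time_s': 0.0, 'q': array([ 9.52670001e-01,  1.81551848e-01,  1.60803582e+00,  5.43295849e-06,
        1.35375979e+00, -2.06310836e-01]), 'dq': array([ 4.32942783e-04,  5.48431472e-04, -5.01021895e-05,  1.55022814e-03,
       -1.14619523e-03, -1.05300230e-03]), 'joint_efforts': array([-3.74062347e-04, -4.44858599e+01, -3.51343775e+01, -3.08111987e-05,
        8.75675498e-03,  1.23058931e-05]), 'eef_pos': array([0.22984265, 0.52650663, 0.25536458]), 'eef_rot': array([-3.53955082e-04,  2.04456310e-01,  9.78875297e-01, -8.02843131e-04]), 'wrist_force': array([-0.02542619, -1.39478181,  0.66637921]), 'torque': array([-0.00743803, -0.03922221, -0.01520855]), 'grasp_force': 0.0, 'opening': 1.0042376826081776}
[[ 0.01203537 -0.99092229  0.13389611  0.32987241]
 [-0.99987564 -0.01329114 -0.00848877  0.01715392]
 [ 0.01019134 -0.1337773  -0.99095902  1.12510273]
 [ 0.          0.          0.          1.        ]] [[ 0.72070448  0.40524161 -0.56246271  1.18808225]
 [ 0.69304257 -0.44065402  0.57054012 -0.73309211]
 [-0.01664486 -0.80100142 -0.59843101  0.89949226]
 [ 0.          0.          0.          1.        ]] 57.63897100535272
```

View pics/top.png

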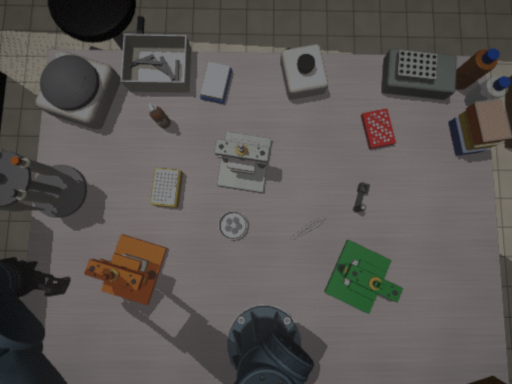

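View pics/scene.png

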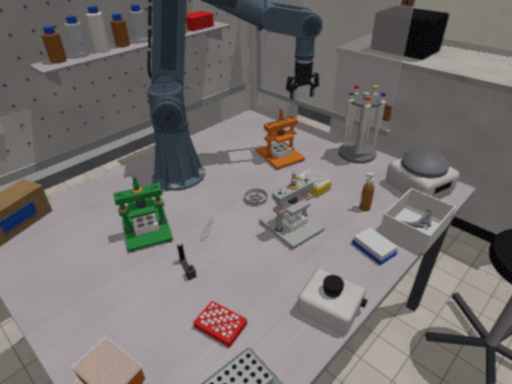

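The top view shows three press-shaped things: the aluminium one at about (243,155), orange at (125,270) and green at (365,278). The aluminium one is meant, because green and orange are ruled out. The dark crank lies at (361,197), and I'll confirm both in one crop.

Run:
```python
from h import *
d=np.load('c.npz');I=d['ti'];P=d['tp']
a=cv2.resize(I[120:200,205:285],(400,400),interpolation=cv2.INTER_CUBIC)
b=cv2.resize(I[170:220,335:385],(400,400),interpolation=cv2.INTER_CUBIC)
save('crop.png',np.hstack([a,b]))
# crank points
r=P[170:220,335:385].reshape(-1,3); r=r[(r[:,2]>0.006)]
print(len(r)); 
for lo,hi in((.006,.02),(.025,.045),(.055,.09)):
    s=r[(r[:,2]>lo)&(r[:,2]<hi)];print(lo,len(s),s.mean(0) if len(s) else '',s.min(0),s.max(0))
s=r[(r[:,0]>0)];
r=P[120:200,205:285].reshape(-1,3)
for lo,hi in((.004,.03),(.165,.179),(.18,.192),(.198,.21),(.215,.24)):
    s=r[(r[:,2]>lo)&(r[:,2]<hi)]
    if len(s)>2:
        rc=cv2.minAreaRect((s[:,:2]*1000).astype(np.float32));print(lo,len(s),s.mean(0),rc)
```

```text
282
0.006 123 [ 0.45154491 -0.30081505  0.01175545] [ 0.38312329 -0.38344834  0.00603622] [ 0.53919635 -0.22978376  0.01909315]
0.025 86 [ 0.47138109 -0.30789093  0.03374008] [ 0.4052546  -0.32905605  0.02532327] [ 0.49822138 -0.28291093  0.0446437 ]
0.055 44 [ 0.41372444 -0.29024167  0.07285743] [ 0.40450363 -0.30165855  0.05578132] [ 0.42289566 -0.28243342  0.08282024]
0.004 1477 [0.5458132  0.06950048 0.02039821] ((573.9563598632812, 67.69412994384766), (264.8887634277344, 258.24334716796875), 0.44255515933036804)
0.165 648 [0.56012774 0.07008172 0.17588539] ((562.3640747070312, 70.31424713134766), (149.5904083251953, 42.979042053222656), 81.9060287475586)
0.18 77 [0.55903526 0.07068381 0.18228569] ((559.845947265625, 70.63563537597656), (128.70640563964844, 36.13188934326172), 80.71345520019531)
0.198 19 [0.55722101 0.06859683 0.20462509] ((558.11962890625, 68.35539245605469), (9.627983093261719, 18.891815185546875), 22.091548919677734)
0.215 26 [0.56113979 0.06980951 0.22960213] ((562.0321044921875, 70.47903442382812), (11.28022289276123, 10.849178314208984), 47.14189529418945)
```

View pics/crop.png

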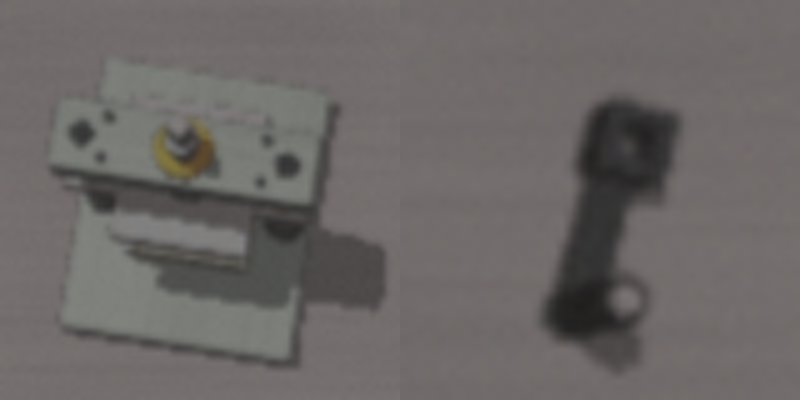

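The crop confirms both: the aluminium press with its square at left (182,140), and the crank at right with its hub at (630,145) and grip at (625,300). Next I take the wrist camera over each of them.

```bash
cat >> h.py <<'E'
def obs():
    o=ctrl.get_obs(); w,x,y,z=o['eef_rot']; return o,R.from_quat([x,y,z,w])
def down(yaw):  # tool z down, tool x at yaw (deg)
    return R.from_euler('z',yaw,degrees=True)*R.from_euler('x',180,degrees=True)
def go(p,yaw):
    o,r=obs(); d=r.inv().apply(np.array(p)-o['eef_pos']); rv=np.degrees((r.inv()*down(yaw)).as_rotvec())
    print('shift',d.round(4),'turn',rv.round(2))
def wcam():
    o,r=obs(); c=ctrl.camera('wrist'); f=c['img'].shape[0]/2/np.tan(np.radians(c['fovy']/2)); z=c['z_map']
    v,u=np.mgrid[:z.shape[0],:z.shape[1]]; dx=u-c['cx'];dy=v-c['cy'];rr=np.hypot(dx,dy)+1e-9
    t=rr/f; k=np.tan(t)/rr; p=np.stack([dx*k*z,dy*k*z,z],-1); T=c['T_tool_cam']
    p=p@T[:3,:3].T+T[:3,3]; return c['img'],r.apply(p.reshape(-1,3)).reshape(p.shape)+o['eef_pos'],c
E
python3 - <<'E'
from h import *
c=ctrl.camera('wrist');print(c['T_tool_cam'].round(3),c['fovy'],c['cx'],c['cy'])
go([.562,.07,.33],163)
go([.477,-.31,.20],163)
E
```

```text
[[ 0.    -0.953 -0.303  0.077]
 [ 1.     0.001 -0.002  0.   ]
 [ 0.002 -0.303  0.953 -0.119]
 [ 0.     0.     0.     1.   ]] 65.70646984690485 258.02895373013627 192.57056837823086
shift [-0.4871 -0.2856 -0.0742] turn [-0.07 -0.02 -6.59]
shift [-0.5613 -0.6677  0.0563] turn [-0.07 -0.02 -6.59]
```

Emit:
servo_tool(series="-1 0 0 -0.074 0 0 0;-1 0 0 -0.074 0 0 0;-1 -0.487 -0.286 -0.074 0 0 -6.6;-1 -0.487 -0.286 -0.074 0 0 -6.6;-1 -0.487 -0.286 -0.074 0 0 -6.6;-1 -0.487 -0.286 -0.074 0 0 -6.6;-1 -0.487 -0.286 -0.074 0 0 -6.6;-1 -0.487 -0.286 -0.074 0 0 -6.6;-1 -0.487 -0.286 -0.074 0 0 -6.6;-1 -0.487 -0.286 -0.074 0 0 -6.6;-1 -0.487 -0.286 -0.074 0 0 -6.6;-1 -0.487 -0.286 -0.074 0 0 -6.6")

```text
time_s: 1.15
eef_pos: [0.475, 0.1886, 0.3302]
eef_rot: [-0.0, 0.148, 0.989, 0.0]
wrist_force: [1.1, 0.8, 0.5]
opening: 1.0
grasp_force: 0.0
```

Emit:
servo_tool(series="-1 -0.118 -0.088 0 0 0 0;-1 -0.118 -0.088 0 0 0 0;-1 -0.118 -0.088 0 0 0 0;-1 -0.118 -0.088 0 0 0 0;-1 -0.118 -0.088 0 0 0 0;-1 -0.118 -0.088 0 0 0 0;-1 -0.118 -0.088 0 0 0 0")

```text
time_s: 1.73
eef_pos: [0.561, 0.0724, 0.3298]
eef_rot: [-0.001, 0.148, 0.989, 0.0]
wrist_force: [0.2, 0.3, 0.1]
opening: 1.001
grasp_force: 0.0
```

Run:
```python
from h import *
I,P,c=wcam(); np.savez('w1.npz',i=I,p=P); o,_=obs();print(o['eef_pos'])
m=(np.hypot(P[...,0]-.562,P[...,1]-.07)<.03)
for lo,hi in((.17,.179),(.18,.185),(.2,.208),(.222,.24)):
    k=m&(P[...,2]>lo)&(P[...,2]<hi);s=P[k]
    if len(s)>3: print(lo,len(s),s.mean(0).round(4),cv2.minAreaRect((s[:,:2]*1000).astype(np.float32)),[a.mean() for a in np.nonzero(k)])
v,u=[int(a.mean()) for a in np.nonzero(m&(P[...,2]>.222))]
save('w1.png',cv2.resize(I[v-60:v+60,u-80:u+80],(800,600),interpolation=cv2.INTER_CUBIC)); print(u,v)
```

```text
[0.5608772  0.07284104 0.33009318]
0.17 1408 [0.5585 0.0708 0.1769] ((561.6367797851562, 70.04204559326172), (59.573917388916016, 41.91577911376953), 81.60770416259766) [np.float64(181.8771306818182), np.float64(256.0994318181818)]
0.18 540 [0.5572 0.0717 0.1831] ((560.468994140625, 70.83566284179688), (32.96870803833008, 29.819271087646484), 70.06883239746094) [np.float64(182.1425925925926), np.float64(256.56481481481484)]
0.2 178 [0.5576 0.0715 0.2057] ((559.7001342773438, 70.4692153930664), (19.13627052307129, 14.470640182495117), 76.88643646240234) [np.float64(189.7921348314607), np.float64(256.23595505617976)]
0.222 263 [0.5608 0.0707 0.2309] ((561.8502197265625, 70.30750274658203), (12.003241539001465, 11.549240112304688), 47.029727935791016) [np.float64(203.26235741444867), np.float64(256.26615969581746)]
248 354
```

View pics/w1.png

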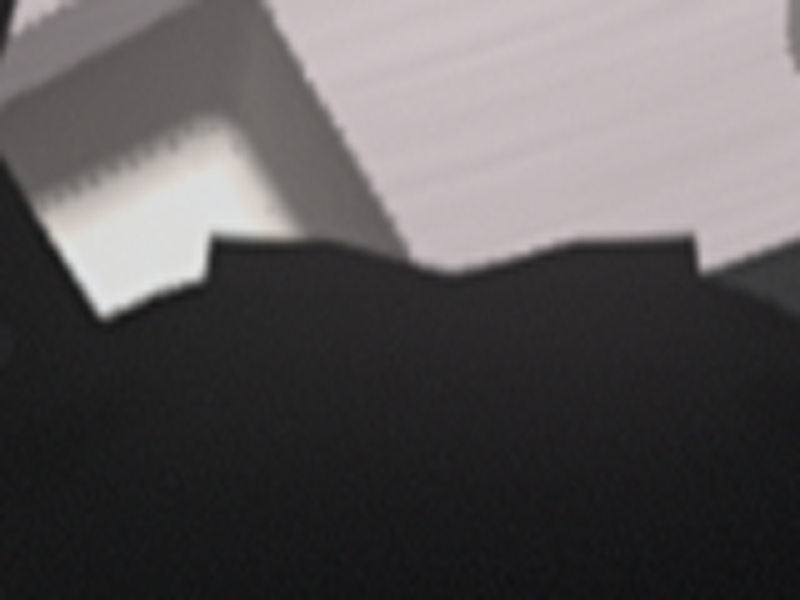

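That crop was misplaced: it shows only the gripper body and part of the press. The depth data puts the square's centre at (0.5618, 0.0703) with its flats at about 47°. The crop at (256,203) will check this.

Run:
```python
from h import *
d=np.load('w1.npz')
I,P=d['i'],d['p']
save('w1b.png',cv2.resize(I[163:243,206:306],(800,640),interpolation=cv2.INTER_CUBIC)[:600])
k=(np.hypot(P[...,0]-.562,P[...,1]-.07)<.015)&(P[...,2]>.229); s=P[k]*1000
print(len(s))
for z0 in (.2285,.2295,.2305):
  s=P[(np.hypot(P[...,0]-.562,P[...,1]-.07)<.015)&(P[...,2]>z0)]*1000; 
  best=min(((lambda q:(np.ptp(q[:,0])*np.ptp(q[:,1]),a))(s[:,:2]@np.array([[np.cos(a),-np.sin(a)],[np.sin(a),np.cos(a)]]))) for a in np.radians(np.arange(0,90,1))); print(z0,len(s),best[0],np.degrees(best[1]),cv2.minAreaRect(s[:,:2].astype(np.float32)))
print(); go([.477,-.31,.20],163)
```

```text
3330
0.2285 3334 404.9499578583059 53.0 ((556.3023071289062, 69.91986083984375), (19.506942749023438, 20.730731964111328), 53.527191162109375)
0.2295 3327 404.9499578583059 53.0 ((556.3023071289062, 69.91986083984375), (19.506942749023438, 20.730731964111328), 53.527191162109375)
0.2305 3310 404.9499578583059 53.0 ((556.3023071289062, 69.91986083984375), (19.506942749023438, 20.730731964111328), 53.527191162109375)

shift [-0.0314 -0.3907  0.13  ] turn [ 0.01 -0.04  0.06]
```

View pics/w1b.png

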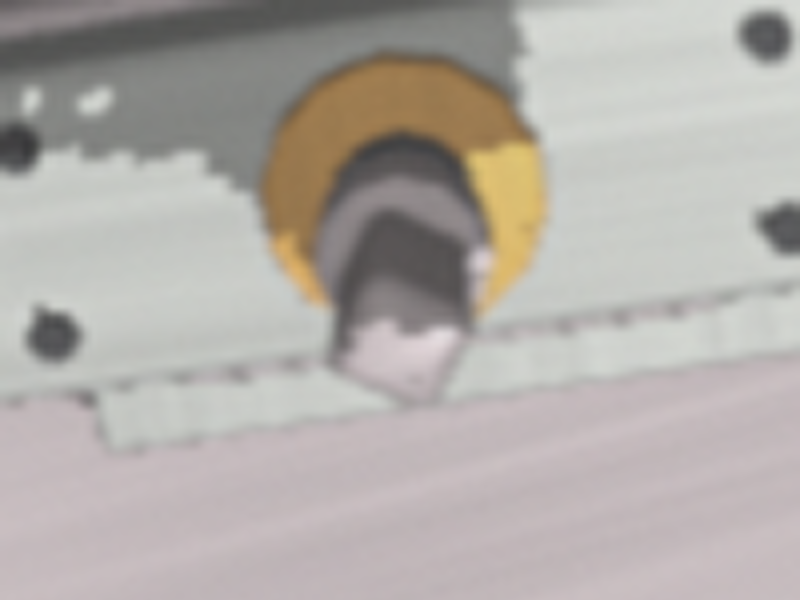

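The square's top face shows corners at about (335,365), (420,405), (468,325) and (380,285) in the crop. I'll project those corners onto the plane z = 0.231.

Run:
```python
from h import *
d=np.load('w1.npz');P=d['p']
m=(np.hypot(P[...,0]-.562,P[...,1]-.07)<.015)&(P[...,2]>.2225)&(P[...,2]<.24)
m2=m&(P[...,2]>.229)
T=np.array([[0,-.953,-.303,.077],[1,.001,-.002,0],[.002,-.303,.953,-.119]])
f=192/np.tan(np.radians(65.70647/2)); o,r=obs(); tp=np.array([0.5608772,0.07284104,0.33009318])
q=[]
for x,y in((335,365),(420,405),(468,325),(380,285)):
    u,v=206+x/8-258.03,163+y/8-192.57; rr=np.hypot(u,v); k=np.tan(rr/f)/rr
    dr=r.apply(T[:,:3]@[u*k,v*k,1]); c=tp+r.apply(T[:,3]); q.append(c+dr*(.231-c[2])/dr[2])
q=np.array(q)[:,:2]*1000; e=np.roll(q,-1,0)-q
print(q.round(1),q.mean(0),np.hypot(*e.T),np.degrees(np.arctan2(e[:,1],e[:,0]))%90)
for mm in (m,m2):
    s=P[mm]*1000; print(len(s),cv2.minAreaRect(s[:,:2].astype(np.float32)),s.mean(0))
s=P[m2]*1000; M=cv2.moments((m2*1).astype(np.uint8)); print(np.cov(s[:,:2].T).round(1))
```

```text
[[563.7  63.2]
 [570.1  70. ]
 [563.5  76.9]
 [557.   69.9]] [563.57550546  69.98029355] [9.33840002 9.59834372 9.49111878 9.40905067] [46.27644707 43.9535899  47.3898148  44.82641163]
261 ((561.8502197265625, 70.30750274658203), (12.003241539001465, 11.549240112304688), 47.029727935791016) [560.80552381  70.68807453 230.9269381 ]
217 ((561.9612426757812, 70.31810760498047), (11.836296081542969, 11.401214599609375), 47.02973175048828) [561.41186866  70.37432854 231.98872977]
[[11.   0.1]
 [ 0.1 10.9]]
```

Emit:
servo_tool(series="-1 -0.031 -0.391 0 0 0 0;-1 -0.031 -0.391 0 0 0 0;-1 -0.031 -0.391 0 0 0 0;-1 -0.031 -0.391 0 0 0 0;-1 -0.031 -0.391 0 0 0 0;-1 -0.031 -0.391 0 0 0 0;-1 -0.031 -0.391 0.13 0 0 0;-1 -0.031 -0.391 0.13 0 0 0;-1 -0.031 -0.391 0.13 0 0 0;-1 -0.031 -0.391 0.13 0 0 0;-1 -0.031 -0.391 0.13 0 0 0;-1 -0.031 -0.391 0.13 0 0 0")

```text
time_s: 2.78
eef_pos: [0.4744, -0.3113, 0.1959]
eef_rot: [-0.003, 0.149, 0.989, 0.002]
wrist_force: [-0.4, 1.0, 0.4]
opening: 0.999
grasp_force: 0.0
```

The square stands at 46° (mod 90), with its centre at (0.562, 0.0703). Now the crank.

Run:
```python
from h import *
I,P,c=wcam(); np.savez('w2.npz',i=I,p=P); o,_=obs();print(o['eef_pos'],o['time_s'])
w=np.hypot(P[...,0]-.45,P[...,1]+.30)<.09
for n,lo,hi in(('arm',.008,.016),('hub',.031,.037),('grip',.068,.082)):
    k=w&(P[...,2]>lo)&(P[...,2]<hi);s=P[k]
    if len(s)>3: print(n,len(s),s.mean(0).round(4),cv2.minAreaRect((s[:,:2]*1000).astype(np.float32)),[int(a.mean()) for a in np.nonzero(k)])
save('w2.png',I)
```

```text
[ 0.4756522  -0.31029249  0.19806502] 2.8333
arm 758 [ 0.4481 -0.304   0.0131] ((445.4353332519531, -304.4619445800781), (26.33686065673828, 87.80422973632812), 76.3521957397461) [151, 257]
hub 643 [ 0.4803 -0.3131  0.0349] ((480.8168640136719, -313.4136047363281), (27.81977081298828, 27.75111961364746), 73.80491638183594) [188, 258]
grip 447 [ 0.4137 -0.2937  0.0772] ((413.9398193359375, -293.74310302734375), (18.45474624633789, 18.48443603515625), 26.424388885498047) [119, 256]
```

View pics/w2.png

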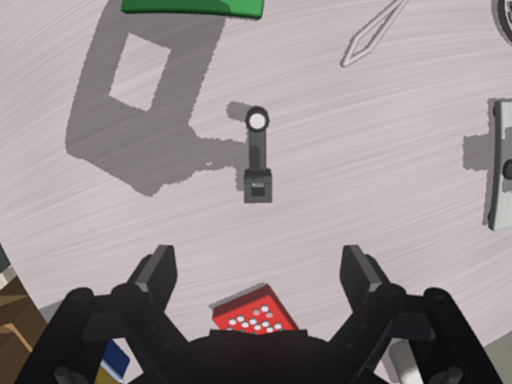

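The hub is at (258,188), i.e. world (0.4808, -0.3134), and the grip is at (257,120). Crank yaw is 163.7°. Next I grasp the hub.

Run:
```python
from h import *
print(obs()[0]['eef_pos']);go([.4808,-.3134,.030],163.7)
```

```text
[ 0.4756522  -0.31029249  0.19806502]
shift [-0.0065 -0.0018  0.168 ] turn [ 0.13 -0.23 -0.76]
```

Emit:
servo_tool(series="-1 -0.0046 -0.0021 0.1 0 0 -0.7;-1 -0.0046 -0.0021 0.1 0 0 -0.7;-1 -0.0046 -0.0021 0.1 0 0 -0.7;-1 -0.0046 -0.0021 0.14 0 0 -0.7;-1 -0.0046 -0.0021 0.17 0 0 -0.7;-1 -0.0046 -0.0021 0.17 0 0 -0.7;-1 -0.0046 -0.0021 0.17 0 0 -0.7;1 -0.0046 -0.0021 0.17 0 0 -0.7;1 -0.0046 -0.0021 0.17 0 0 -0.7;1 -0.0046 -0.0021 0.17 0 0 -0.7;1 -0.0046 -0.0021 0.17 0 0 -0.7;1 -0.0046 -0.0021 0.17 0 0 -0.7")

```text
time_s: 3.83
eef_pos: [0.4816, -0.3151, 0.032]
eef_rot: [0.001, 0.142, 0.99, -0.001]
wrist_force: [-2.0, 0.3, 6.4]
opening: 0.32
grasp_force: 59.1
```

Emit:
servo_tool(series="1 0 0 0 0 0 0;1 0 0 0 0 0 0;1 0 0 0 0 0 0;1 0 0 -0.03 0 0 0;1 0 0 -0.06 0 0 0;1 0 0 -0.09 0 0 0;1 0 0 -0.12 0 0 0;1 0 0 -0.15 0 0 0;1 0 0 -0.18 0 0 0;1 0 0 -0.21 0 0 0;1 0 0 -0.24 0 0 0;1 0 0 -0.27 0 0 0")

```text
time_s: 4.83
eef_pos: [0.4802, -0.3141, 0.3018]
eef_rot: [-0.0, 0.142, 0.99, 0.0]
wrist_force: [-0.0, 0.3, -2.6]
opening: 0.315
grasp_force: 59.7
```

Run:
```python
from h import *
I,P,c=wcam(); o,r=obs();print(o['eef_pos'],o['wrist_force'],o['torque'],r.as_matrix()[:,0])
# hub/grip in tool frame
Q=r.inv().apply((P-o['eef_pos']).reshape(-1,3)).reshape(P.shape)
w=(np.abs(Q[...,1])<.03)
k=w&(Q[...,0]>.04)&(Q[...,0]<.1)&(Q[...,2]<-.03)&(Q[...,2]>-.07);s=Q[k]*1000;print('grip',len(s),s.mean(0) , cv2.minAreaRect(s[:,:2].astype(np.float32)) if len(s)>4 else '')
k=w&(np.abs(Q[...,0])<.03)&(Q[...,2]>-.02)&(Q[...,2]<.03);s=Q[k]*1000;print('hub',len(s),s.mean(0) if len(s) else '', np.percentile(s,[2,98],axis=0) if len(s) else '')
save('w3.png',I)
```

```text
[ 0.48226702 -0.31604613  0.30920015] [ 2.05273201 -1.06671748  4.52476852] [-0.13296566 -0.21894174  0.01964764] [-0.95977861  0.28061461 -0.00897048]
grip 4334 [ 73.07902509   1.86216767 -39.05619771] ((72.56562805175781, 1.981429100036621), (19.5433349609375, 19.339414596557617), 75.23033142089844)
hub 8242 [9.93947562 0.91664866 6.18097029] [[ -8.52452311 -25.03245914 -18.51941322]
 [ 27.44167118  26.43787701  26.84106415]]
```

View pics/w3.png

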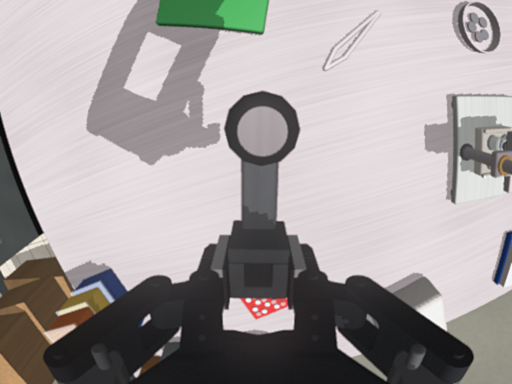

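The hub is held squarely between the fingers: hole at about (260,272), grip at (262,128). I'll measure the hole's offset in the tool frame.

Run:
```python
from h import *
I,P,c=wcam(); o,r=obs();print(o['eef_pos'],o['time_s'],o['wrist_force'])
Q=r.inv().apply((P-o['eef_pos']).reshape(-1,3)).reshape(P.shape)*1000
k=(np.abs(Q[...,1])<12)&(np.abs(Q[...,0])<25)&(Q[...,2]>-8)&(Q[...,2]<2)
k[:225]=0;k[300:]=0;k[:,:228]=0;k[:,292:]=0
s=Q[k];print(len(s),np.percentile(s,[1,50,99],axis=0).round(1))
for u in (235,240,260,280,285): print(u,[tuple(Q[v,u].round(1)) for v in range(224,300,6)])
k=(np.abs(Q[...,1])<30)&(Q[...,0]>50)&(Q[...,0]<90)&(Q[...,2]<-37)&(Q[...,2]>-46);print(cv2.minEnclosingCircle(Q[k][:,:2].astype(np.float32)),k.sum(),np.median(Q[k],0))
```

```text
[ 0.48243381 -0.31623166  0.30687846] 4.9333 [ 0.11576966 -0.4150204  -1.62260079]
2487 [[-12.4 -11.7  -6.5]
 [  4.7  -0.1  -5.2]
 [ 15.3  11.8   1.7]]
235 [(np.float64(14.8), np.float64(-12.2), np.float64(22.2)), (np.float64(14.5), np.float64(-11.7), np.float64(15.2)), (np.float64(14.7), np.float64(-11.2), np.float64(7.9)), (np.float64(14.2), np.float64(-10.8), np.float64(2.4)), (np.float64(15.4), np.float64(-10.2), np.float64(-5.7)), (np.float64(12.5), np.float64(-10.3), np.float64(-5.9)), (np.float64(8.6), np.float64(-10.5), np.float64(-4.7)), (np.float64(5.9), np.float64(-10.5), np.float64(-5.4)), (np.float64(2.9), np.float64(-10.6), np.float64(-5.8)), (np.float64(-1.0), np.float64(-10.8), np.float64(-5.0)), (np.float64(-4.8), np.float64(-11.0), np.float64(-4.7)), (np.float64(-7.7), np.float64(-11.0), np.float64(-5.6)), (np.float64(-11.5), np.float64(-11.2), np.float64(-5.3))]
240 [(np.float64(15.1), np.float64(-9.5), np.float64(21.4)), (np.float64(15.0), np.float64(-9.1), np.float64(14.2)), (np.float64(14.8), np.float64(-8.7), np.float64(7.7)), (np.float64(14.3), np.float64(-8.5
[... 2106 characters left out ...]
np.float64(13.0), np.float64(8.5)), (np.float64(14.3), np.float64(12.5), np.float64(2.2)), (np.float64(14.8), np.float64(11.9), np.float64(-4.6)), (np.float64(11.8), np.float64(12.0), np.float64(-4.7)), (np.float64(9.4), np.float64(12.0), np.float64(-6.0)), (np.float64(5.6), np.float64(12.3), np.float64(-5.0)), (np.float64(3.0), np.float64(12.3), np.float64(-6.0)), (np.float64(-0.1), np.float64(12.4), np.float64(-6.4)), (np.float64(-4.1), np.float64(12.6), np.float64(-5.7)), (np.float64(-7.9), np.float64(12.8), np.float64(-5.3)), (np.float64(-11.3), np.float64(13.0), np.float64(-5.6))]
((70.57960510253906, 0.9841540455818176), 10.003262519836426) 1016 [ 72.36677787   0.97340601 -45.36970653]
```

Run:
```python
from h import *
go([.5622,.0697,.285],136)
```

```text
shift [0.0319 0.3929 0.0196] turn [-0.16  0.6  27.7 ]
```

Emit:
servo_tool(series="1 0.03 0.393 0 0 0 27.7;1 0.03 0.393 0 0 0 27.7;1 0.03 0.393 0 0 0 27.7;1 0.03 0.393 0 0 0 27.7;1 0.03 0.393 0 0 0 27.7;1 0.03 0.393 0 0 0 27.7;1 0.03 0.393 0 0 0 27.7;1 0.03 0.393 0 0 0 27.7;1 0.03 0.393 0 0 0 27.7;1 0.03 0.393 0 0 0 27.7;1 0.03 0.393 0 0 0 27.7;1 0.03 0.393 0 0 0 27.7")

```text
time_s: 5.93
eef_pos: [0.5615, 0.0729, 0.299]
eef_rot: [-0.001, 0.373, 0.928, -0.0]
wrist_force: [-0.0, 0.6, -2.1]
opening: 0.314
grasp_force: 60.2
```

Emit:
servo_tool(series="1 0 0 0 0 0 0;1 0 0 0 0 0 0;1 0 0 0 0 0 0;1 0 0 0 0 0 0")

```text
time_s: 6.27
eef_pos: [0.5621, 0.07, 0.3002]
eef_rot: [-0.0, 0.375, 0.927, -0.0]
wrist_force: [-0.7, 0.4, -2.0]
opening: 0.318
grasp_force: 60.2
```

Run:
```python
from h import *
a=ctrl.camera('scene');save('s2.png',cv2.resize(a['img'][150:250,250:350],(600,600),interpolation=cv2.INTER_CUBIC))
P=cloud(a)
o,r=obs();print(o['eef_pos'],o['time_s'],o['wrist_force'],r.as_matrix().round(4).tolist())
go([.5622,.0697,.268],136)
```

```text
[0.56216457 0.07014464 0.30029356] 6.3167 [-0.9684794   0.71792751 -2.05626403] [[-0.7182, 0.6958, 0.0001], [0.6958, 0.7182, -0.0001], [-0.0001, -0.0, -1.0]]
shift [-0.0003 -0.0003  0.0323] turn [-0.    0.01 -0.09]
```

View pics/s2.png

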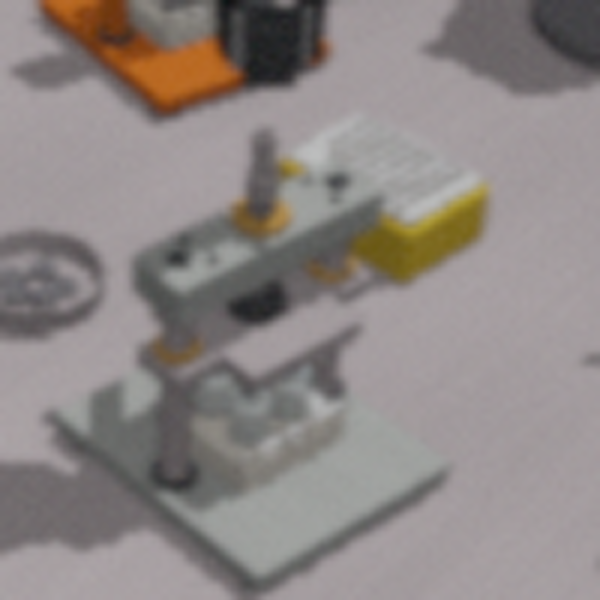

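The crop shows the bare square at (263,165) with the held hub and fingertips at (270,40), right above it. I'll lower slowly.

Emit:
servo_tool(series="1 0 0 0.03 0 0 0;1 0 0 0.034 0 0 0;1 0 0 0.037 0 0 0;1 0 0 0.039 0 0 0;1 0 0 0.041 0 0 0;1 0 0 0.043 0 0 0;1 0 0 0.045 0 0 0")

```text
time_s: 6.9
eef_pos: [0.5628, 0.0705, 0.2564]
eef_rot: [0.001, 0.375, 0.927, -0.0]
wrist_force: [-0.2, -3.5, 3.0]
opening: 0.318
grasp_force: 60.5
```

Emit:
servo_tool(series="1 0 0 0.003 0 0 0;1 0 0 0.006 0 0 0;1 0 0 0.009 0 0 0;1 0 0 0.012 0 0 0;1 0 0 0.012 0 0 0")

```text
time_s: 7.32
eef_pos: [0.5627, 0.0705, 0.2433]
eef_rot: [0.001, 0.375, 0.927, -0.0]
wrist_force: [1.8, -4.6, -0.6]
opening: 0.315
grasp_force: 60.2
```

Emit:
servo_tool(series="1 0 0 0.003 0 0 0;1 0 0 0.006 0 0 0;1 0 0 0.008 0 0 0;1 0 0 0.009 0 0 0;1 0 0 0.01 0 0 0;1 0 0 0.01 0 0 0")

```text
time_s: 7.82
eef_pos: [0.5629, 0.0705, 0.2372]
eef_rot: [0.002, 0.375, 0.927, -0.0]
wrist_force: [-9.0, -5.0, 20.4]
opening: 0.314
grasp_force: 63.1
```

It resists at 20 N near the shoulder height. I'll release, rise and check.

Emit:
servo_tool(series="1 0 0 -0.003 0 0 0;-1 0 0 -0.003 0 0 0;-1 0 0 -0.003 0 0 0;-1 0 0 -0.003 0 0 0;-1 0 0 -0.003 0 0 0;-1 0 0 -0.003 0 0 0;-1 0 0 -0.02 0 0 0;-1 0 0 -0.028 0 0 0;-1 0 0 -0.028 0 0 0;-1 0 0 -0.028 0 0 0")

```text
time_s: 8.65
eef_pos: [0.5626, 0.0713, 0.2618]
eef_rot: [0.001, 0.375, 0.927, 0.0]
wrist_force: [-0.6, 0.5, 0.2]
opening: 1.003
grasp_force: 0.0
```

Run:
```python
from h import *
I,P,c=wcam(); o,r=obs();print(o['eef_pos'],o['wrist_force'],o['torque'],o['time_s'])
W=P*1000
w=np.hypot(W[...,0]-562,W[...,1]-70)
k=(w<14)&(W[...,2]>225)&(W[...,2]<255); s=W[k]; print('hub',len(s),np.percentile(s,[5,50,95],axis=0).round(1))
g=np.hypot(W[...,0]-512,W[...,1]-119)
k=(g<16)&(W[...,2]>274)&(W[...,2]<290); s=W[k]; print('grip',len(s),np.median(s,0),cv2.minEnclosingCircle(s[:,:2].astype(np.float32)))
a=(g>15)&(w>22)&(W[...,2]>210)&(W[...,2]<225)&(w<60)&(W[...,1]>70)&(W[...,0]<562);s=W[a];print('arm',len(s),np.median(s,0))
save('w4.png',I)
```

```text
[0.56215958 0.07123246 0.26109708] [-0.38124796 -0.43750744 -0.63598927] [-0.04758645 -0.02801415  0.03756307] 8.7
hub 1850 [[550.5  59.  231.5]
 [563.2  68.9 240.3]
 [573.2  81.4 241.5]]
grip 2489 [511.41819909 120.60080422 280.78183116] ((511.74041748046875, 120.2374267578125), 10.074440002441406)
arm 1651 [535.9419559   96.62664041 217.91979604]
```

View pics/w4.png

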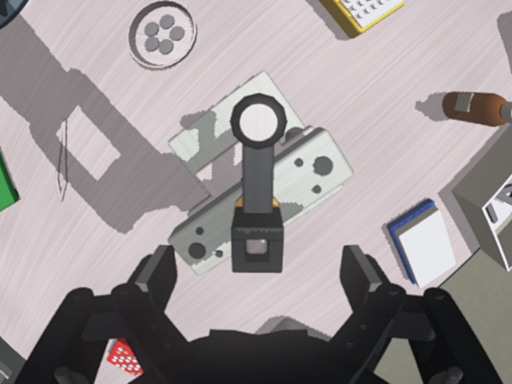

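The crank is down on the shoulder: the hub top reads 240 mm, hub at (257,240). The grip is at (259,120), world (0.5117, 0.1200). Next I take the grip.

Run:
```python
from h import *
go([.5117,.1200,.262],136)
```

```text
shift [ 0.0702  0.     -0.0009] turn [0.01 0.01 0.01]
```

Emit:
servo_tool(series="-1 0.035 0 0 0 0 0;-1 0.07 0 0 0 0 0;-1 0.07 0 0 0 0 0;-1 0.07 0 0 0 0 0;1 0.07 0 0 0 0 0;1 0.07 0 0 0 0 0;1 0.07 0 0 0 0 0;1 0.07 0 0 0 0 0;1 0.07 0 0 0 0 0;1 0.07 0 0 0 0 0;1 0.07 0 0 0 0 0")

```text
time_s: 9.62
eef_pos: [0.512, 0.1194, 0.2612]
eef_rot: [0.0, 0.375, 0.927, -0.0]
wrist_force: [0.9, -1.5, 0.4]
opening: 0.216
grasp_force: 58.5
```

```bash
cat >> h.py <<'E'
def arc(deg0,deg1,n,z0,cx=.562,cy=.0703,Rr=.0703,yaw=136,dz=.006/360):
    "table of tool shifts for clockwise arc, from commanded world start at deg0"
    x=np.array([np.cos(np.radians(yaw)),np.sin(np.radians(yaw))]);y=np.array([x[1],-x[0]])
    c=lambda a:np.array([np.cos(np.radians(a)),np.sin(np.radians(a))])*Rr
    for a in np.linspace(deg0,deg1,n+1)[1:]:
        d=c(a)-c(deg0); print('%d: %.4f %.4f %.5f'%(a,d@x,d@y,(deg0-a)*dz))
E
python3 - <<'E'
from h import *
o,r=obs();p=o['eef_pos'];d=p[:2]-[.562,.0703];print(p,np.hypot(*d),np.degrees(np.arctan2(d[1],d[0])),o['wrist_force'],o['opening'],o['grasp_force'])
arc(136,136-120,12,0)
E
```

```text
[0.51202776 0.11943887 0.26121265] 0.07008461836140159 135.48175821845456 [ 0.85694541 -1.51414853  0.43779213] 0.2163209267741367 58.47281277179718
126: -0.0011 0.0122 0.00017
116: -0.0042 0.0240 0.00033
106: -0.0094 0.0352 0.00050
96: -0.0164 0.0452 0.00067
86: -0.0251 0.0539 0.00083
76: -0.0351 0.0609 0.00100
66: -0.0463 0.0661 0.00117
56: -0.0581 0.0692 0.00133
46: -0.0703 0.0703 0.00150
36: -0.0825 0.0692 0.00167
26: -0.0943 0.0661 0.00183
16: -0.1055 0.0609 0.00200
```

Emit:
servo_tool(series="1 -0.0011 0.0122 0.00017 0 0 0;1 -0.0042 0.0240 0.00033 0 0 0;1 -0.0094 0.0352 0.0005 0 0 0;1 -0.0164 0.0452 0.00067 0 0 0;1 -0.0251 0.0539 0.00083 0 0 0;1 -0.0351 0.0609 0.001 0 0 0;1 -0.0463 0.0661 0.00117 0 0 0;1 -0.0581 0.0692 0.00133 0 0 0;1 -0.0703 0.0703 0.0015 0 0 0;1 -0.0825 0.0692 0.00167 0 0 0;1 -0.0943 0.0661 0.00183 0 0 0;1 -0.1055 0.0609 0.002 0 0 0")

```text
time_s: 10.62
eef_pos: [0.6302, 0.0897, 0.26]
eef_rot: [-0.0, 0.375, 0.927, -0.0]
wrist_force: [-5.7, -0.5, 6.9]
opening: 0.221
grasp_force: 59.6
```

Run:
```python
from h import *
o,r=obs();p=o['eef_pos'];d=p[:2]-[.562,.0703];print(p,np.hypot(*d),np.degrees(np.arctan2(d[1],d[0])),o['wrist_force'],o['torque'],o['opening'])
print('next');arc(16,-104,12,0);print('then');arc(-104,-224,12,0)
```

```text
[0.63021301 0.08969179 0.26002135] 0.07091584252820739 15.869538123139874 [-5.74314824 -0.54196147  6.88306875] [-0.25819228  1.62417673  0.01425869] 0.2205123397074887
next
6: -0.0100 -0.0070 0.00017
-4: -0.0187 -0.0157 0.00033
-14: -0.0257 -0.0257 0.00050
-24: -0.0309 -0.0368 0.00067
-34: -0.0341 -0.0487 0.00083
-44: -0.0351 -0.0609 0.00100
-54: -0.0341 -0.0731 0.00117
-64: -0.0309 -0.0849 0.00133
-74: -0.0257 -0.0960 0.00150
-84: -0.0187 -0.1061 0.00167
-94: -0.0100 -0.1147 0.00183
-104: 0.0000 -0.1218 0.00200
then
-114: 0.0111 -0.0052 0.00017
-124: 0.0229 -0.0084 0.00033
-134: 0.0352 -0.0094 0.00050
-144: 0.0474 -0.0084 0.00067
-154: 0.0592 -0.0052 0.00083
-164: 0.0703 0.0000 0.00100
-174: 0.0803 0.0070 0.00117
-184: 0.0890 0.0157 0.00133
-194: 0.0960 0.0257 0.00150
-204: 0.1012 0.0368 0.00167
-214: 0.1044 0.0487 0.00183
-224: 0.1054 0.0609 0.00200
```

Emit:
servo_tool(series="1 -0.0100 -0.0070 0.00017 0 0 0;1 -0.0187 -0.0157 0.00033 0 0 0;1 -0.0257 -0.0257 0.0005 0 0 0;1 -0.0309 -0.0368 0.00067 0 0 0;1 -0.0341 -0.0487 0.00083 0 0 0;1 -0.0351 -0.0609 0.001 0 0 0;1 -0.0341 -0.0731 0.00117 0 0 0;1 -0.0309 -0.0849 0.00133 0 0 0;1 -0.0257 -0.0960 0.0015 0 0 0;1 -0.0187 -0.1061 0.00167 0 0 0;1 -0.0100 -0.1147 0.00183 0 0 0;1 0 -0.1218 0.002 0 0 0")

```text
time_s: 11.62
eef_pos: [0.546, 0.0016, 0.2585]
eef_rot: [0.002, 0.375, 0.927, 0.0]
wrist_force: [0.3, -1.2, 4.0]
opening: 0.22
grasp_force: 59.1
```

Emit:
servo_tool(series="1 0.0111 -0.0052 0.00017 0 0 0;1 0.0229 -0.0084 0.00033 0 0 0;1 0.0352 -0.0094 0.0005 0 0 0;1 0.0474 -0.0084 0.00067 0 0 0;1 0.0592 -0.0052 0.00083 0 0 0;1 0.0703 0 0.001 0 0 0;1 0.0803 0.0070 0.00117 0 0 0;1 0.0890 0.0157 0.00133 0 0 0;1 0.0960 0.0257 0.0015 0 0 0;1 0.1012 0.0368 0.00167 0 0 0;1 0.1044 0.0487 0.00183 0 0 0;1 0.1054 0.0609 0.002 0 0 0")

```text
time_s: 12.62
eef_pos: [0.513, 0.1206, 0.2551]
eef_rot: [0.001, 0.374, 0.927, -0.0]
wrist_force: [5.4, -7.0, -2.1]
opening: 0.218
grasp_force: 58.7
```

```bash
cat >> h.py <<'E'
def st(cx=.562,cy=.0703):
    o,r=obs();p=o['eef_pos'];d=p[:2]-[cx,cy];n=d/np.hypot(*d);t=np.array([n[1],-n[0]]);F=o['wrist_force']
    print(p.round(4),'R %.4f a %.1f'%(np.hypot(*d),np.degrees(np.arctan2(d[1],d[0]))),'Frad %.1f Ftan(cw) %.1f Fz %.1f'%(F[:2]@n,F[:2]@t,F[2]),o['torque'].round(2),o['time_s'])
    return o,r
E
python3 - <<'E'
from h import *
st()
b=ctrl.camera('scene');I=b['img'];P=cloud(b);np.savez('s3.npz',i=I,p=P)
# plate top / pad heights near the press
k=(np.hypot(P[...,0]-.562,P[...,1]-.07)<.06)&(P[...,2]>.06)&(P[...,2]<.13)
print(np.histogram(P[k][:,2],bins=np.arange(.06,.132,.003)))
E
```

```text
[0.513  0.1206 0.2551] R 0.0702 a 134.3 Frad -8.8 Ftan(cw) -1.0 Fz -2.1 [-1.18 -0.96  0.01] 12.6167
(array([ 14,  18,   9,   9,   6,   2,   0,   0,   1,   0,   1,   7,  12,
        19,  21,  89, 160,  41,  13,  21,  19,  11,   7,   3]), array([0.06 , 0.063, 0.066, 0.069, 0.072, 0.075, 0.078, 0.081, 0.084,
       0.087, 0.09 , 0.093, 0.096, 0.099, 0.102, 0.105, 0.108, 0.111,
       0.114, 0.117, 0.12 , 0.123, 0.126, 0.129, 0.132]))
```

Run:
```python
from h import *
for f,a,b in(('c.npz','si','sp'),('s3.npz','i','p')):
    P=np.load(f)[b]; k=(np.hypot(P[...,0]-.562,P[...,1]-.07)<.07)&(P[...,2]>.06)&(P[...,2]<.13)
    s=P[k][:,2]; print(f,np.histogram(s,bins=np.arange(.070,.131,.002))[0])
a=cv2.resize(np.load('c.npz')['si'][190:240,262:322],(480,400),interpolation=cv2.INTER_CUBIC)[:,:400];b=cv2.resize(np.load('s3.npz')['i'][190:240,262:322],(480,400),interpolation=cv2.INTER_CUBIC)[:,:400]
save('cmp.png',np.hstack([a,b]))
```

```text
c.npz [ 13   5   7   5   4   2   2   5   1   2   3   0   0   0   1   3  11  15
  14  20  23  99 121  53  25  19   6  16  15  13]
s3.npz [  5   5   4   3   3   1   2   1   2   0   0   2   6  10  19  12  12  38
  73 121  78  31  14   9  18  23   6   8   9   7]
```

View pics/cmp.png

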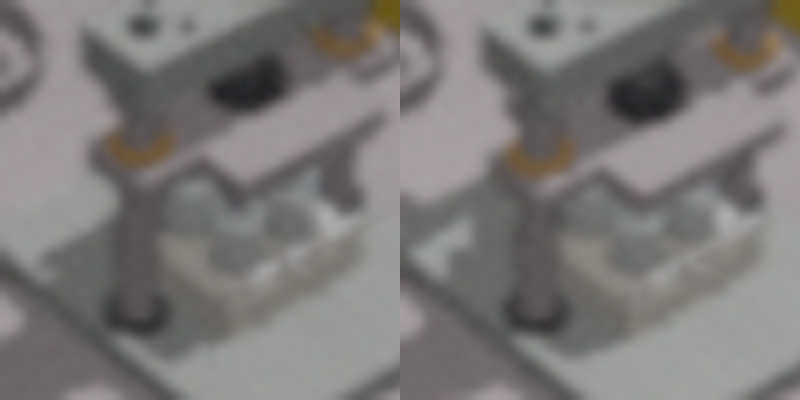

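The before/after pair shows the plate about 6 mm lower (its front corner moved from (240,190) to (645,190) in crop pixels, with the gap to the stoppers shrinking), so the spindle turns with the crank. On to the second turn.

Emit:
servo_tool(series="1 -0.0011 0.0122 0.0003 0 0 0;1 -0.0042 0.0240 0.0005 0 0 0;1 -0.0094 0.0352 0.0007 0 0 0;1 -0.0164 0.0452 0.0009 0 0 0;1 -0.0251 0.0539 0.0011 0 0 0;1 -0.0351 0.0609 0.0013 0 0 0;1 -0.0463 0.0661 0.0015 0 0 0;1 -0.0581 0.0692 0.0017 0 0 0;1 -0.0703 0.0703 0.0019 0 0 0;1 -0.0825 0.0692 0.0021 0 0 0;1 -0.0943 0.0661 0.0023 0 0 0;1 -0.1055 0.0609 0.0025 0 0 0")

```text
time_s: 13.67
eef_pos: [0.6301, 0.0909, 0.2534]
eef_rot: [-0.001, 0.374, 0.927, -0.0]
wrist_force: [-5.7, -0.6, 10.1]
opening: 0.218
grasp_force: 60.6
```

```bash
python3 -c "
from h import *
st()"
```

```text
[0.6301 0.0909 0.2534] R 0.0712 a 16.8 Frad -5.6 Ftan(cw) -1.0 Fz 10.1 [-0.39  1.75 -0.01] 13.6667
```

Emit:
servo_tool(series="1 -0.0100 -0.0070 0.00017 0 0 0;1 -0.0187 -0.0157 0.00033 0 0 0;1 -0.0257 -0.0257 0.0005 0 0 0;1 -0.0309 -0.0368 0.00067 0 0 0;1 -0.0341 -0.0487 0.00083 0 0 0;1 -0.0351 -0.0609 0.001 0 0 0;1 -0.0341 -0.0731 0.00117 0 0 0;1 -0.0309 -0.0849 0.00133 0 0 0;1 -0.0257 -0.0960 0.0015 0 0 0;1 -0.0187 -0.1061 0.00167 0 0 0;1 -0.0100 -0.1147 0.00183 0 0 0;1 0 -0.1218 0.002 0 0 0")

```text
time_s: 14.67
eef_pos: [0.5465, 0.0017, 0.2523]
eef_rot: [0.002, 0.375, 0.927, -0.001]
wrist_force: [-1.2, -5.6, 8.2]
opening: 0.217
grasp_force: 59.8
```

```bash
python3 -c "
from h import *
st()"
```

```text
[0.5465 0.0017 0.2523] R 0.0704 a -102.8 Frad 5.8 Ftan(cw) -0.1 Fz 8.2 [-0.31  0.21 -0.01] 14.6667
```

Emit:
servo_tool(series="1 0.0111 -0.0052 0.00017 0 0 0;1 0.0229 -0.0084 0.00033 0 0 0;1 0.0352 -0.0094 0.0005 0 0 0;1 0.0474 -0.0084 0.00067 0 0 0;1 0.0592 -0.0052 0.00083 0 0 0;1 0.0703 0 0.001 0 0 0;1 0.0803 0.0070 0.00117 0 0 0;1 0.0890 0.0157 0.00133 0 0 0;1 0.0960 0.0257 0.0015 0 0 0;1 0.1012 0.0368 0.00167 0 0 0;1 0.1044 0.0487 0.00183 0 0 0;1 0.1054 0.0609 0.002 0 0 0")

```text
time_s: 15.67
eef_pos: [0.513, 0.1206, 0.2488]
eef_rot: [0.001, 0.374, 0.927, -0.0]
wrist_force: [4.2, -5.8, -0.1]
opening: 0.217
grasp_force: 59.0
```

```bash
python3 -c "
from h import *
st()"
```

```text
[0.513  0.1206 0.2488] R 0.0702 a 134.3 Frad -7.1 Ftan(cw) -1.0 Fz -0.1 [-1.08 -0.83  0.01] 15.6667
```

Emit:
servo_tool(series="1 -0.0011 0.0122 0.00017 0 0 0;1 -0.0042 0.0240 0.00033 0 0 0;1 -0.0094 0.0352 0.0005 0 0 0;1 -0.0164 0.0452 0.00067 0 0 0;1 -0.0251 0.0539 0.00083 0 0 0;1 -0.0351 0.0609 0.001 0 0 0")

```text
time_s: 16.17
eef_pos: [0.5801, 0.1386, 0.2478]
eef_rot: [-0.001, 0.374, 0.927, -0.002]
wrist_force: [-3.9, -7.5, 7.1]
opening: 0.216
grasp_force: 60.0
```

```bash
python3 -c "
from h import *
st();arc(76,16,6,0)"
```

```text
[0.5801 0.1386 0.2478] R 0.0707 a 75.2 Frad -8.3 Ftan(cw) -1.8 Fz 7.1 [-1.89  0.9  -0.03] 16.1667
66: -0.0111 0.0052 0.00017
56: -0.0229 0.0084 0.00033
46: -0.0352 0.0094 0.00050
36: -0.0474 0.0084 0.00067
26: -0.0592 0.0052 0.00083
16: -0.0703 -0.0000 0.00100
```

Emit:
servo_tool(series="1 -0.0111 0.0052 0.00017 0 0 0;1 -0.0229 0.0084 0.00033 0 0 0;1 -0.0352 0.0094 0.0005 0 0 0;1 -0.0474 0.0084 0.00067 0 0 0;1 -0.0592 0.0052 0.00083 0 0 0;1 -0.0703 0 0.001 0 0 0")

```text
time_s: 16.67
eef_pos: [0.6301, 0.0909, 0.2474]
eef_rot: [-0.002, 0.374, 0.927, -0.0]
wrist_force: [-5.5, -0.5, 11.8]
opening: 0.216
grasp_force: 60.7
```

```bash
python3 -c "
from h import *
st()"
```

```text
[0.6301 0.0909 0.2474] R 0.0711 a 16.8 Frad -5.4 Ftan(cw) -1.2 Fz 11.8 [-0.19  1.88  0.01] 16.6667
```

Emit:
servo_tool(series="1 -0.0100 -0.0070 0.00017 0 0 0;1 -0.0187 -0.0157 0.00033 0 0 0;1 -0.0257 -0.0257 0.0005 0 0 0;1 -0.0309 -0.0368 0.00067 0 0 0;1 -0.0341 -0.0487 0.00083 0 0 0;1 -0.0351 -0.0609 0.001 0 0 0")

```text
time_s: 17.17
eef_pos: [0.6146, 0.0225, 0.2472]
eef_rot: [0.001, 0.375, 0.927, 0.001]
wrist_force: [1.0, 0.8, 8.7]
opening: 0.218
grasp_force: 59.9
```

```bash
python3 -c "
from h import *
st();arc(-44,-104,6,0);arc(-104,-164,6,0);arc(-164,-224,6,0)"
```

```text
[0.6146 0.0225 0.2472] R 0.0711 a -42.2 Frad 0.2 Ftan(cw) -1.3 Fz 8.7 [ 0.59  0.3  -0.01] 17.1667
-54: 0.0011 -0.0122 0.00017
-64: 0.0042 -0.0240 0.00033
-74: 0.0094 -0.0351 0.00050
-84: 0.0164 -0.0452 0.00067
-94: 0.0251 -0.0539 0.00083
-104: 0.0352 -0.0609 0.00100
-114: 0.0111 -0.0052 0.00017
-124: 0.0229 -0.0084 0.00033
-134: 0.0352 -0.0094 0.00050
-144: 0.0474 -0.0084 0.00067
-154: 0.0592 -0.0052 0.00083
-164: 0.0703 0.0000 0.00100
-174: 0.0100 0.0070 0.00017
-184: 0.0187 0.0157 0.00033
-194: 0.0257 0.0257 0.00050
-204: 0.0309 0.0368 0.00067
-214: 0.0341 0.0487 0.00083
-224: 0.0351 0.0609 0.00100
```

Emit:
servo_tool(series="1 0.0011 -0.0122 0.0001 0 0 0;1 0.0042 -0.0240 0.0002 0 0 0;1 0.0094 -0.0351 0.0003 0 0 0;1 0.0164 -0.0452 0.0004 0 0 0;1 0.0251 -0.0539 0.0006 0 0 0;1 0.0352 -0.0609 0.0008 0 0 0")

```text
time_s: 17.67
eef_pos: [0.5466, 0.0016, 0.2464]
eef_rot: [0.002, 0.375, 0.927, -0.0]
wrist_force: [0.6, -4.6, 7.9]
opening: 0.217
grasp_force: 59.9
```

```bash
python3 -c "
from h import *
st()"
```

```text
[0.5466 0.0016 0.2464] R 0.0704 a -102.6 Frad 4.4 Ftan(cw) -1.6 Fz 7.9 [-0.3  -0.05  0.03] 17.6667
```

Emit:
servo_tool(series="1 0.0111 -0.0052 0.00017 0 0 0;1 0.0229 -0.0084 0.00033 0 0 0;1 0.0352 -0.0094 0.0005 0 0 0")

```text
time_s: 17.92
eef_pos: [0.5138, 0.0195, 0.2455]
eef_rot: [0.0, 0.375, 0.927, -0.001]
wrist_force: [-2.9, -4.7, 8.2]
opening: 0.218
grasp_force: 60.0
```

Run:
```python
from h import *
st()
P=cloud(ctrl.camera('scene')); k=(np.hypot(P[...,0]-.562,P[...,1]-.07)<.07)
s=P[k][:,2]; print(np.histogram(s,bins=np.arange(.070,.131,.002))[0])
arc(-134,-164,3,0)
```

```text
[0.5138 0.0195 0.2455] R 0.0700 a -133.5 Frad 5.4 Ftan(cw) -1.1 Fz 8.2 [-0.34  0.15 -0.02] 17.9167
[  3   3   1   1   0   0   1   8  11  11  19  14  37 109 126  46  31  17
  18  15  12  14   6  11   6   7  10   9   7   9]
-144: 0.0122 0.0011 0.00017
-154: 0.0240 0.0042 0.00033
-164: 0.0351 0.0094 0.00050
```

Emit:
servo_tool(series="1 0.0122 0.0011 0.00017 0 0 0;1 0.0240 0.0042 0.00033 0 0 0;1 0.0351 0.0094 0.0005 0 0 0")

```text
time_s: 18.22
eef_pos: [0.4946, 0.0517, 0.2446]
eef_rot: [-0.001, 0.375, 0.927, -0.0]
wrist_force: [-1.7, -2.6, 6.6]
opening: 0.22
grasp_force: 59.8
```

```bash
python3 -c "
from h import *
st()"
```

```text
[0.4946 0.0517 0.2446] R 0.0699 a -164.6 Frad 2.4 Ftan(cw) -2.0 Fz 6.6 [-0.15 -0.13 -0.01] 18.2167
```

Emit:
servo_tool(series="1 0.0100 0.0070 0.00017 0 0 0;1 0.0187 0.0157 0.00033 0 0 0;1 0.0257 0.0257 0.0005 0 0 0")

```text
time_s: 18.47
eef_pos: [0.4946, 0.0888, 0.2438]
eef_rot: [-0.0, 0.375, 0.927, 0.0]
wrist_force: [4.3, -3.1, 2.6]
opening: 0.218
grasp_force: 59.3
```

```bash
python3 -c "
from h import *
st();arc(166,136,3,0)"
```

```text
[0.4946 0.0888 0.2438] R 0.0699 a 164.6 Frad -5.0 Ftan(cw) -1.9 Fz 2.6 [-0.47 -0.6  -0.03] 18.4667
156: 0.0052 0.0111 0.00017
146: 0.0084 0.0229 0.00033
136: 0.0094 0.0351 0.00050
```

Emit:
servo_tool(series="1 0.0052 0.0111 0.00017 0 0 0;1 0.0084 0.0229 0.00033 0 0 0;1 0.0094 0.0351 0.0005 0 0 0")

```text
time_s: 18.72
eef_pos: [0.5129, 0.1203, 0.2431]
eef_rot: [0.001, 0.374, 0.927, -0.0]
wrist_force: [3.8, -7.0, 2.1]
opening: 0.214
grasp_force: 59.2
```

```bash
python3 -c "
from h import *
st()"
```

```text
[0.5129 0.1203 0.2431] R 0.0701 a 134.5 Frad -7.7 Ftan(cw) -2.2 Fz 2.1 [-1.33 -0.7  -0.02] 18.7167
```

Emit:
servo_tool(series="1 -0.0011 0.0122 0.00017 0 0 0;1 -0.0042 0.0240 0.00033 0 0 0")

```text
time_s: 18.88
eef_pos: [0.5326, 0.1341, 0.2426]
eef_rot: [0.0, 0.374, 0.927, -0.001]
wrist_force: [2.5, -8.6, 3.5]
opening: 0.221
grasp_force: 59.3
```

```bash
python3 -c "
from h import *
st();arc(116,96,2,0);arc(96,76,2,0)"
```

```text
[0.5326 0.1341 0.2426] R 0.0702 a 114.7 Frad -8.9 Ftan(cw) -1.4 Fz 3.5 [-1.81 -0.29 -0.01] 18.8833
106: -0.0052 0.0111 0.00017
96: -0.0122 0.0211 0.00033
86: -0.0087 0.0087 0.00017
76: -0.0187 0.0157 0.00033
```

Emit:
servo_tool(series="1 -0.0052 0.0111 0.00017 0 0 0;1 -0.0122 0.0211 0.00033 0 0 0")

```text
time_s: 19.05
eef_pos: [0.5557, 0.1404, 0.2422]
eef_rot: [-0.0, 0.374, 0.927, -0.002]
wrist_force: [-1.4, -8.4, 6.1]
opening: 0.219
grasp_force: 59.7
```

```bash
python3 -c "
from h import *
st()"
```

```text
[0.5557 0.1404 0.2422] R 0.0704 a 95.1 Frad -8.2 Ftan(cw) -2.1 Fz 6.1 [-1.97  0.42 -0.03] 19.05
```

Emit:
servo_tool(series="1 -0.0087 0.0087 0.00017 0 0 0;1 -0.0187 0.0157 0.00033 0 0 0")

```text
time_s: 19.22
eef_pos: [0.5796, 0.1387, 0.242]
eef_rot: [-0.001, 0.374, 0.927, -0.002]
wrist_force: [-4.6, -7.6, 9.2]
opening: 0.221
grasp_force: 60.3
```

```bash
python3 -c "
from h import *
st();arc(76,56,2,0);arc(56,36,2,0)"
```

```text
[0.5796 0.1387 0.242 ] R 0.0706 a 75.6 Frad -8.5 Ftan(cw) -2.6 Fz 9.2 [-1.85  1.24  0.01] 19.2167
66: -0.0111 0.0052 0.00017
56: -0.0229 0.0084 0.00033
46: -0.0122 0.0011 0.00017
36: -0.0244 -0.0000 0.00033
```

Emit:
servo_tool(series="1 -0.0111 0.0052 0.0001 0 0 0;1 -0.0229 0.0084 0.0002 0 0 0")

```text
time_s: 19.38
eef_pos: [0.6013, 0.1291, 0.2418]
eef_rot: [-0.002, 0.374, 0.927, -0.002]
wrist_force: [-7.7, -5.5, 10.8]
opening: 0.221
grasp_force: 60.7
```

```bash
python3 -c "
from h import *
st()"
```

```text
[0.6013 0.1291 0.2418] R 0.0708 a 56.3 Frad -8.9 Ftan(cw) -3.4 Fz 10.8 [-1.33  2.    0.03] 19.3833
```

Emit:
servo_tool(series="1 -0.0122 0.0011 0.0001 0 0 0;1 -0.0244 0 0.0002 0 0 0")

```text
time_s: 19.55
eef_pos: [0.6186, 0.113, 0.2418]
eef_rot: [-0.002, 0.374, 0.927, -0.001]
wrist_force: [-8.9, 0.2, 12.2]
opening: 0.216
grasp_force: 60.7
```

```bash
python3 -c "
from h import *
st();arc(36,16,2,0);arc(16,-4,2,0);arc(-4,-24,2,0)"
```

```text
[0.6186 0.113  0.2418] R 0.0709 a 37.0 Frad -7.0 Ftan(cw) -5.6 Fz 12.2 [-0.42  2.17  0.05] 19.55
26: -0.0118 -0.0032 0.00017
16: -0.0229 -0.0084 0.00033
6: -0.0100 -0.0070 0.00017
-4: -0.0187 -0.0157 0.00033
-14: -0.0070 -0.0100 0.00017
-24: -0.0122 -0.0211 0.00033
```

Emit:
servo_tool(series="1 -0.0060 -0.0013 0.0001 0 0 0")

```text
time_s: 19.63
eef_pos: [0.6224, 0.1075, 0.2417]
eef_rot: [-0.002, 0.375, 0.927, -0.0]
wrist_force: [-6.1, 1.0, 12.2]
opening: 0.219
grasp_force: 60.8
```

Run:
```python
from h import *
st()
P=cloud(ctrl.camera('scene')); k=(np.hypot(P[...,0]-.562,P[...,1]-.07)<.07)
s=P[k][:,2]; print(np.histogram(s,bins=np.arange(.060,.131,.002))[0])
st()
```

```text
[0.6224 0.1075 0.2417] R 0.0709 a 31.6 Frad -4.7 Ftan(cw) -4.0 Fz 12.2 [0.01 1.94 0.02] 19.6333
[  6   5   5   4   3   1   0   0   0   0   4   6  13  17  18  21  63 150
  87  31  19  12  16  17  15  12   4   6  11   8   9   9   4   8   6]
[0.6227 0.1069 0.2418] R 0.0709 a 31.1 Frad -4.5 Ftan(cw) -3.3 Fz 11.9 [-0.17  1.74  0.03] 19.6833
```

Emit:
servo_tool(series="1 -0.0030 -0.0009 0.0001 0 0 0;1 -0.0058 -0.0020 0.0001 0 0 0;1 -0.0058 -0.0020 0.0001 0 0 0")

```text
time_s: 19.93
eef_pos: [0.6249, 0.103, 0.2418]
eef_rot: [-0.002, 0.374, 0.927, 0.0]
wrist_force: [-4.1, 3.1, 11.1]
opening: 0.216
grasp_force: 60.6
```

```bash
python3 -c "
from h import *
st();arc(26,21,2,0);arc(21,16,2,0)"
```

```text
[0.6249 0.103  0.2418] R 0.0708 a 27.5 Frad -2.2 Ftan(cw) -4.6 Fz 11.1 [ 0.13  1.62 -0.  ] 19.9333
23: -0.0029 -0.0011 0.00004
21: -0.0057 -0.0023 0.00008
18: -0.0028 -0.0014 0.00004
16: -0.0054 -0.0028 0.00008
```

Emit:
servo_tool(series="1 -0.0029 -0.0011 0 0 0 0;1 -0.0057 -0.0023 0 0 0 0")

```text
time_s: 20.1
eef_pos: [0.6272, 0.0982, 0.2419]
eef_rot: [-0.002, 0.374, 0.927, 0.001]
wrist_force: [-5.0, 3.8, 11.5]
opening: 0.218
grasp_force: 60.5
```

Run:
```python
from h import *
for i in range(6):
    st(); ctrl.camera('wrist')
```

```text
[0.6272 0.0982 0.2419] R 0.0709 a 23.1 Frad -3.1 Ftan(cw) -5.5 Fz 11.5 [ 0.47  1.58 -0.01] 20.1
[0.6274 0.0976 0.2419] R 0.0709 a 22.7 Frad -3.5 Ftan(cw) -3.9 Fz 11.5 [ 0.39  1.59 -0.  ] 20.15
[0.6274 0.0978 0.2419] R 0.0709 a 22.8 Frad -3.2 Ftan(cw) -3.5 Fz 11.3 [0.32 1.62 0.01] 20.2
[0.6273 0.0979 0.2419] R 0.0709 a 22.9 Frad -2.8 Ftan(cw) -3.3 Fz 11.1 [0.2  1.5  0.01] 20.25
[0.6273 0.0979 0.2419] R 0.0709 a 22.9 Frad -2.4 Ftan(cw) -3.8 Fz 10.9 [0.22 1.51 0.02] 20.3
[0.6273 0.0979 0.2419] R 0.0709 a 22.9 Frad -3.5 Ftan(cw) -2.8 Fz 10.7 [0.26 1.53 0.04] 20.35
```

Emit:
servo_tool(series="1 -0.0028 -0.0014 0 0 0 0;1 -0.0054 -0.0028 0 0 0 0;1 -0.0054 -0.0028 0 0 0 0")

```text
time_s: 20.65
eef_pos: [0.6294, 0.0923, 0.2419]
eef_rot: [-0.002, 0.374, 0.927, 0.001]
wrist_force: [-4.4, 4.2, 10.5]
opening: 0.218
grasp_force: 60.4
```

Run:
```python
from h import *
for i in range(5):
    st(); ctrl.camera('wrist')
arc(16,136,12,0);arc(136,256,12,0);arc(256,376,12,0)
```

```text
[0.6294 0.0923 0.2419] R 0.0709 a 18.0 Frad -2.9 Ftan(cw) -5.3 Fz 10.5 [ 0.56  1.43 -0.03] 20.65
[0.6294 0.0924 0.2418] R 0.0709 a 18.1 Frad -3.3 Ftan(cw) -4.9 Fz 10.1 [0.51 1.4  0.02] 20.7
[0.6294 0.0924 0.2419] R 0.0709 a 18.2 Frad -2.5 Ftan(cw) -4.4 Fz 10.7 [ 0.46  1.38 -0.06] 20.75
[0.6294 0.0924 0.2419] R 0.0709 a 18.2 Frad -2.4 Ftan(cw) -3.2 Fz 10.8 [ 0.51  1.45 -0.01] 20.8
[0.6294 0.0924 0.2419] R 0.0709 a 18.2 Frad -2.3 Ftan(cw) -5.0 Fz 10.4 [ 0.41  1.41 -0.02] 20.85
26: 0.0111 0.0052 -0.00017
36: 0.0229 0.0084 -0.00033
46: 0.0351 0.0094 -0.00050
56: 0.0474 0.0084 -0.00067
66: 0.0592 0.0052 -0.00083
76: 0.0703 0.0000 -0.00100
86: 0.0803 -0.0070 -0.00117
96: 0.0890 -0.0157 -0.00133
106: 0.0960 -0.0257 -0.00150
116: 0.1012 -0.0368 -0.00167
126: 0.1044 -0.0487 -0.00183
136: 0.1055 -0.0609 -0.00200
146: -0.0011 -0.0122 -0.00017
156: -0.0042 -0.0240 -0.00033
166: -0.0094 -0.0351 -0.00050
176: -0.0164 -0.0452 -0.00067
186: -0.0251 -0.0539 -0.00083
196: -0.0351 -0.0609 -0.00100
206: -0.0463 -0.0661 -0.00117
216: -0.0581 -0.0692 -0.00133
226: -0.0703 -0.0703 -0.00150
236: -0.0825 -0.0692 -0.00167
246: -0.0943 -0.0661 -0.00183
256: -0.1054 -0.0609 -0.00200
266: -0.0100 0.0070 -0.00017
276: -0.0187 0.0157 -0.00033
286: -0.0257 0.0257 -0.00050
296: -0.0309 0.0368 -0.00067
306: -0.0341 0.0487 -0.00083
316: -0.0352 0.0609 -0.00100
326: -0.0341 0.0731 -0.00117
336: -0.0309 0.0849 -0.00133
346: -0.0257 0.0960 -0.00150
356: -0.0187 0.1061 -0.00167
366: -0.0100 0.1147 -0.00183
376: -0.0000 0.1218 -0.00200
```

All four stoppers have bottomed: the turning resistance rose from about 2 N to about 5 N. I'll wind back one turn.

Emit:
servo_tool(series="1 0.0111 0.0052 -0.00017 0 0 0;1 0.0229 0.0084 -0.00033 0 0 0;1 0.0351 0.0094 -0.0005 0 0 0;1 0.0474 0.0084 -0.00067 0 0 0;1 0.0592 0.0052 -0.00083 0 0 0;1 0.0703 0 -0.001 0 0 0;1 0.0803 -0.0070 -0.00117 0 0 0;1 0.0890 -0.0157 -0.00133 0 0 0;1 0.0960 -0.0257 -0.0015 0 0 0;1 0.1012 -0.0368 -0.00167 0 0 0;1 0.1044 -0.0487 -0.00183 0 0 0;1 0.1055 -0.0609 -0.002 0 0 0")

```text
time_s: 21.9
eef_pos: [0.5121, 0.1197, 0.243]
eef_rot: [0.0, 0.374, 0.927, -0.0]
wrist_force: [6.1, -4.4, -2.1]
opening: 0.222
grasp_force: 58.9
```

Emit:
servo_tool(series="1 -0.0011 -0.0122 -0.00017 0 0 0;1 -0.0042 -0.0240 -0.00033 0 0 0;1 -0.0094 -0.0351 -0.0005 0 0 0;1 -0.0164 -0.0452 -0.00067 0 0 0;1 -0.0251 -0.0539 -0.00083 0 0 0;1 -0.0351 -0.0609 -0.001 0 0 0;1 -0.0463 -0.0661 -0.00117 0 0 0;1 -0.0581 -0.0692 -0.00133 0 0 0;1 -0.0703 -0.0703 -0.0015 0 0 0;1 -0.0825 -0.0692 -0.00167 0 0 0;1 -0.0943 -0.0661 -0.00183 0 0 0;1 -0.1054 -0.0609 -0.002 0 0 0")

```text
time_s: 22.9
eef_pos: [0.546, 0.0014, 0.2459]
eef_rot: [-0.0, 0.375, 0.927, -0.0]
wrist_force: [0.2, 0.7, 7.0]
opening: 0.215
grasp_force: 60.0
```

Emit:
servo_tool(series="1 -0.0100 0.0070 -0.00017 0 0 0;1 -0.0187 0.0157 -0.00033 0 0 0;1 -0.0257 0.0257 -0.0005 0 0 0;1 -0.0309 0.0368 -0.00067 0 0 0;1 -0.0341 0.0487 -0.00083 0 0 0;1 -0.0352 0.0609 -0.001 0 0 0;1 -0.0341 0.0731 -0.00117 0 0 0;1 -0.0309 0.0849 -0.00133 0 0 0;1 -0.0257 0.0960 -0.0015 0 0 0;1 -0.0187 0.1061 -0.00167 0 0 0;1 -0.0100 0.1147 -0.00183 0 0 0;1 0 0.1218 -0.002 0 0 0")

```text
time_s: 23.9
eef_pos: [0.6301, 0.0898, 0.2478]
eef_rot: [-0.001, 0.375, 0.927, -0.001]
wrist_force: [-4.2, -2.2, 7.4]
opening: 0.217
grasp_force: 60.0
```

Run:
```python
from h import *
st()
P=cloud(ctrl.camera('scene')); k=(np.hypot(P[...,0]-.562,P[...,1]-.07)<.07)
s=P[k][:,2]; print(np.histogram(s,bins=np.arange(.060,.131,.002))[0])
```

```text
[0.6301 0.0898 0.2478] R 0.0708 a 16.0 Frad -4.6 Ftan(cw) 0.9 Fz 7.4 [-0.51  1.38 -0.01] 23.9
[  6   7   7   4   5   1   2   3   1   1   0   0   1   7  13   7  20  14
  38  86 138  60  25  17  10  19  17  14   6   8   5   9   9   6  10]
```

Run:
```python
from h import *
A=np.load('c.npz')['sp']; b=ctrl.camera('scene'); B=cloud(b)
y=np.radians(-8.1); ex=np.array([np.cos(y),np.sin(y)]);ey=np.array([-ex[1],ex[0]])
for n,P in(('init',A),('now',B)):
    d=P[...,:2]-[.562,.0703]; X=d@ex;Y=d@ey
    for nm,sx,sy in(('a',-1,1),('b',-1,-1),('c',1,1),('d',1,-1)):
        k=(np.hypot(X-.016*sx,Y-.016*sy)<.0115)&(P[...,2]>.05)&(P[...,2]<.092)
        z=np.sort(P[k][:,2]*1000); print(n,nm,len(z),z[-8:].round(1))
```

```text
init a 0 []
init b 8 [55.  55.4 56.2 58.7 62.6 66.5 66.9 71.8]
init c 9 [56.3 62.  67.1 69.8 70.5 70.8 71.8 72.7]
init d 24 [73.  73.4 73.7 75.1 75.2 77.  77.3 78.4]
now a 0 []
now b 1 [54.1]
now c 3 [50.8 54.  58. ]
now d 6 [53.  53.4 58.  60.4 63.6 65.8]
```

The plate has risen about 6 mm. Now I let go with a half opening, so no finger comes near the hub, then rise clear.

Emit:
servo_tool(series="1 0 0 0 0 0 0;0 0 0 0 0 0 0;0 0 0 0 0 0 0;0 0 0 0 0 0 0;0 0 0 0 0 0 0;0 0 0 -0.02 0 0 0;0 0 0 -0.04 0 0 0;0 0 0 -0.07 0 0 0;0 0 0 -0.1 0 0 0;0 0 0 -0.1 0 0 0;0 0 0 -0.1 0 0 0")

```text
time_s: 24.92
eef_pos: [0.6307, 0.0902, 0.3498]
eef_rot: [0.002, 0.375, 0.927, 0.001]
wrist_force: [0.5, -0.6, 0.5]
opening: 0.499
grasp_force: 0.0
```

Run:
```python
from h import *
st(); I,P,c=wcam();W=P*1000
w=np.hypot(W[...,0]-562,W[...,1]-70.3)
for n,lo,hi,m in(('hub',218,232,w<20),('grip',258,275,(w>50)&(w<90)),('arm',195,212,(w>22)&(w<58)),('shoulder/other',176,182,w<60)):
    k=m&(W[...,2]>lo)&(W[...,2]<hi); s=W[k]; print(n,len(s),np.median(s,0).round(1) if len(s) else '',cv2.minAreaRect(s[:,:2].astype(np.float32)) if len(s)>4 else '')
T=cloud(ctrl.camera('top'))*1000; w=np.hypot(T[...,0]-562,T[...,1]-70.3)
k=(w<18)&(T[...,2]>215);print('top',k.sum(),np.median(T[k],0).round(1)); k=(w>55)&(w<85)&(T[...,2]>250)&(T[...,2]<280);print(k.sum(),np.median(T[k],0).round(1) if k.any() else '')
```

```text
[0.6307 0.0902 0.3498] R 0.0715 a 16.1 Frad 0.3 Ftan(cw) 0.7 Fz 0.5 [ 0.01 -0.06  0.  ] 24.9167
hub 1036 [562.6  70.5 226.5] ((562.9192504882812, 69.88207244873047), (28.380916595458984, 29.04245948791504), 16.082271575927734)
grip 576 [628.6  91.1 266.5] ((630.2274780273438, 89.48594665527344), (18.763690948486328, 19.19887924194336), 1.635597586631775)
arm 811 [599.8  82.3 203.8] ((599.90771484375, 80.85526275634766), (37.00444412231445, 18.653539657592773), 16.37786865234375)
shoulder/other 2881 [562.8  93.5 177.5] ((561.8056030273438, 70.29244995117188), (119.62222290039062, 42.11589050292969), 81.35633850097656)
top 0 [nan nan nan]
7 [634.2  92.9 269.4]
  return _methods._mean(a, axis=axis, dtype=dtype,
  ret = um.true_divide(
```

The crank sits on the shoulder: hub underside is about 191.3 mm, exactly what 14.0 mm of net travel predicts. It is level and at rest, so I hand in.

```bash
python3 -c "
from bench import ctrl
print(ctrl.hand_in())"
```

```text
the job is handed in; nothing more can be done
None
```

I fitted the crank, wound the stoppers down until I felt them bottom, backed off one turn and left the crank seated on the spindle. I handed the job in at about 25 s; no verdict came back. That the stoppers are home, and an estimated peak load of about 310 N (uncertain, below 400 N), rest on turning force, as the stoppers could not be seen.

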